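Lock the filter lid of the studio fume filter with its two quarter-turn fasteners

TASK

The top lid of the fume filter unit on the cutting mat stands slightly ajar on its springy seal. Using only a fingertip set in the slot, push the lid down and turn each of its two quarter-turn fasteners clockwise to its stop, so that both are fully turned and the lid stays locked shut by itself. Do not grip, lift or open the lid, leave everything else where it stands, and take the hand away at the end.

Things in the scene. Friction and masses are not known exactly. Their poses are not given: they have to be found in the camera images.
- filter_unit: grey bench fume filter unit 260 (own x) x 340 (y) x 130 mm tall, fixed; origin under its centre, on the 3 mm cutting mat; x from its louvred front (robot side) to the rear, y left, z up. The lid covers the front 188 mm of the top, the fixed rear deck the last 70 mm, both 130 mm above the origin. Fastener axes at x -85 mm, y +100 and -100 mm; slot floors 117 mm above the origin when the lid is shut
- filter_lid (a joint): opening of the lid, rad, about its hinge at the unit's x +58 mm, 112 mm above the origin, along y; 0 = fully down, grows as the free front edge rises. Lid 188 x 334 x 18 mm, about 0.4 kg; free, it floats on its springy seal near 0.06 (front edge 11 mm up); 6 to 7 N down at a fastener presses it home, and it rises again when let go unless locked. Locked it stays near 0.01
- fastener_left (a joint): turn of the left fastener (y +100 mm), rad: 0 unlocked, slot square to the lid's free edge; grows turning CLOCKWISE seen from above; 1.571 its stop, locked, slot parallel to that edge. Starts at 0 to 0.35. Friction about 0.05 N m (4 N at 15 mm from the axis), up to twice that under the keeper; stays where left. Jams near 0.6 unless the lid is pressed down, so its hidden tongue clears the keeper
- fastener_right (a joint): turn of the right fastener (y -100 mm), rad: 0 unlocked, slot square to the lid's free edge; grows turning CLOCKWISE seen from above; 1.571 its stop, locked, slot parallel to that edge. Starts at 0 to 0.35. Friction about 0.05 N m (4 N at 15 mm from the axis), up to twice that under the keeper; stays where left. Jams near 0.6 unless the lid is pressed down, so its hidden tongue clears the keeper
- fastener_left_slot (a point): centre of the left fastener's slot floor, on its turning axis; z up the axis, x along the slot. The fastener is a round rotor 68 mm across, sunk flush in the lid. The slot runs straight across its middle: 28 mm wide, 62 mm long up to the round wall of the lid's hole, open above, 13 mm deep from the lid's top to this floor. Rides on the lid: sinks about 8 mm as the lid is pressed home
- fastener_right_slot (a point): centre of the right fastener's slot floor, on its turning axis; z up the axis, x along the slot. The fastener is a round rotor 68 mm across, sunk flush in the lid. The slot runs straight across its middle: 28 mm wide, 62 mm long up to the round wall of the lid's hole, open above, 13 mm deep from the lid's top to this floor. Rides on the lid: sinks about 8 mm as the lid is pressed home
- thread_spool: white plastic spool of dark red thread standing on the filter unit's rear deck, 36 mm across, 50 mm tall; origin under its centre
- bead_jar: small clear jar with a metal cap standing on the filter unit's rear deck, 42 mm across, 52 mm tall; origin under its centre
- glue_bottle: white glue bottle standing to the left of the filter unit, 48 mm across, 125 mm tall; origin under its centre
- tape_roll: roll of masking tape lying flat to the left of the filter unit, 90 mm across, 25 mm tall; origin under its centre
- pliers: pliers lying flat to the right of the filter unit, about 150 mm long, 11 mm thick; origin under the pivot
- scissors: scissors lying flat in front of the filter unit, about 155 mm long, 9 mm thick; origin under the pivot
- craft_knife: retracted craft knife lying flat in front of the filter unit, about 155 mm long, 14 mm thick; origin under the handle

How it is judged:
By the outcome, as a careful person would: the job done as asked, in the order asked, and still so for the second after the job is handed in, with the robot touching nothing.
It also fails if it takes over 64 s, if anything falls off the work surface, if the arm or the gripper's body presses on something with over 40 N, if the wrist force passes 120 N, or if a joint passes its speed limit or range.

ROBOT

A 6-joint arm with a two-finger parallel gripper is mounted at the origin on the work surface. World frame = base frame: x ahead of the robot, y to its left, z up, the work surface at z = 0. Lengths are in m, angles in rad, forces in N, time in s.
With the tool pointing down it reaches from about 0.35 to 0.775 m from the base axis. Payload 7.3 kg.
Tool frame: the origin (TCP) lies at the very end of the fingers, on their centre line; the grasp point (between the pads) lies 19 mm behind it; z points along the fingers, y is the direction in which the jaws open and shut (so a half turn about z gives the same grasp; the last joint's range is limited). The gripper opens to 92 mm and grips with 3 to 60 N. Pads are 19 mm wide; open, the fingers measure 130 mm over their backs; the gripper's body (75 mm by 190 mm) begins 47 mm behind the grasp point.
Start: joints at [-1.292, 0.342, 1.524, -0, 1.275, -0.146], TCP at [0.216, -0.478, 0.227] pointing down, gripper open.
Joint ranges: [-2.53, 2.53], [-0.77, 2.02], [0.04, 2.7], [-1, 4.14], [0.28, 2.66], [-3.11, 3.11]. Speed limits (rad/s): [2.57, 2.57, 3.14, 3.14, 3.14, 3.14].

INTERFACE

Orientations are given as [roll, pitch, yaw] about the fixed x, y, z axes, in that order (R = Rz(yaw) Ry(pitch) Rx(roll)).
In Python, from cell import robot gives the robot as it stands. The module is installed in compiled form; this text tells all that it offers.
- The arm moves only by the tool carry_out, never from a script. Its argument "series" is a list of rows, each an object with "jaw": the opening in per cent of the stroke, from 0 (shut) to 100 (fully open); "travel": the shift along the tool's x, y, z in units of 60 mm (1.0 is 60 mm), a list of three; "twist": the turn about the tool's z in units of 6 degrees (1.0 is 6 degrees). A call has 1 to 8 rows; each row shifts and turns the commanded pose from where the row before left it, along the tool's axes as they then stand; what a row does not reach is not made up. A row lasts 1/8 s, in which the tool goes at most 62.5 mm and 10.7 degrees, less where a joint would pass 70% of its speed; a pose out of reach is approached as far as the arm can. A call is refused whole if a number of a shift passes 1 or a number of a turn 1, either way. A call with a gripper value outside its range is refused whole. The fingers move at their own pace and stop on an object; "squeeze" is the grip in N (left out, the last holds). Time passes only in rows, so rows that do not move let the fingers close. It gives the time, the measured TCP pose, the force and the opening at its end, in the units of the state.
- robot.observe(): the state, without advancing time (a new reading comes with each control period).
- robot.read_camera(name): name is "scene" or "top" or "wrist"; returns the picture (384x512x3 uint8, blue, green, red); there is no depth.
- robot.calibration(name): a dict with "intrinsics" (3x3 intrinsics, pixels), "k1" (the pictures are not rectified: a ray, as slopes to the right and down, at radius r is drawn at 1 + k1 r^2 times it, then the intrinsics apply), "cam_to_world" (4x4, takes a point from camera to world coordinates); the wrist camera has in their place "tool_from_camera" (4x4, takes a point from camera to tool coordinates, whose origin is the TCP and whose axes are the flange's). Camera axes: x right, y up, looking along -z (the intrinsics and any distortion apply to the point x, -y, -z); pixel columns grow to the right and rows downward; lengths in m; the calibration is good to about 2 mm. A picture is of the moment at which its call begins: read the wrist's pose just before it. calibration takes no time and is no camera call.
- robot.hand_in(): hands the job in, once; it reports no verdict.
Trained networks look in the newest picture that a camera, given by its name, has taken for a name from the list of things; names that differ only in an ending like _2 or _b are one class to them, and where a whole thing is asked for, a point or a joint stands for the part that bears it (a point fixed in the world has none). Each returns a list of dicts, best first, with "score" (0 to 1); they miss things now and then, are a little off and sometimes report something else, mostly with a low value. They report only what shows in the picture. A call takes as long as a camera call.
- robot.regions_of(camera, query): "pixels" (384x512 bool, what is visible of it) and "xy" ([column, row] in pixels, amid what is visible of it).
The state is a dict: "time": time; "qpos": joint angles; "qvel": joint speeds; "joint_efforts": joint torques, N m; "tool_pos": TCP position; "tool_rot": TCP orientation; "contact_force": force on the tool from outside, world axes, zero at the start; "torque": the same for the moment, N m; "opening": finger opening in m.
Only numpy, scipy, OpenCV 4.12 (cv2) and the standard library are available. Lean on these libraries where they do the work, as an engineer would, in place of code of your own. Each camera call takes 0.05 s, during which the arm holds its last target. There are 200 camera calls.

## Working session

There is one attempt and no reset: what is moved stays moved. The work goes in short steps, Python scripts to look and compute and a tool call to move; the robot and the scene stay as the last step left them, time stands still between calls to the robot, and variables do not carry over. Pictures are saved under pics/ and viewed, about 8 in all and at most 12, crops included, and the job is handed in when it is done.

Besides the shell and the picture viewer there is one more tool, called after "Request:" as a command line: name --argument value ..., lists and objects as JSON in quotes. carry_out: Moves the arm, as the interface text tells. Its arguments: {"type":"object","properties":{"series":{"type":"array"},"squeeze":{"type":"number"}},"required":["series"]}

```bash
mkdir -p pics; cat > h.py <<'E'
import numpy as np, cv2
from cell import robot
from scipy.spatial.transform import Rotation as R
def T():
    s=robot.observe(); M=np.eye(4); M[:3,:3]=R.from_euler('xyz',s['tool_rot']).as_matrix(); M[:3,3]=s['tool_pos']; return M
def cam(name):
    c=robot.calibration(name)
    return np.array(c['intrinsics']),c['k1'],np.array(c['cam_to_world']) if 'cam_to_world' in c else T()@np.array(c['tool_from_camera'])
def ray_at_z(name,uv,z,C=None):
    K,k1,M=C or cam(name); uv=np.atleast_2d(np.array(uv,float))
    d=cv2.undistortPoints(uv[:,None],K,np.array([k1,0,0,0.]))[:,0]
    D=np.c_[d[:,0],-d[:,1],-np.ones(len(d))]@M[:3,:3].T
    t=(z-M[2,3])/D[:,2]; return (M[:3,3]+D*t[:,None])[:,:2]
def proj(name,P,C=None):
    K,k1,M=C or cam(name); p=(np.atleast_2d(P)-M[:3,3])@M[:3,:3]; p=p*[1,-1,-1]
    return cv2.projectPoints(p[:,None],np.zeros(3),np.zeros(3),K,np.array([k1,0,0,0.]))[0][:,0]
E
python3 - <<'E'
from h import *
s=robot.observe(); print(s)
a=robot.read_camera('top'); b=robot.read_camera('scene')
cv2.imwrite('pics/top.png',cv2.resize(a,(800,600),interpolation=cv2.INTER_CUBIC));cv2.imwrite('pics/scene.png',cv2.resize(b,(800,600),interpolation=cv2.INTER_CUBIC))
for q in ['fastener_left_slot','fastener_right_slot','filter_unit','filter_lid','glue_bottle','thread_spool','bead_jar']:
    for r in robot.regions_of('top',q)[:2]: 
        x=np.argwhere(r['pixels']);print(q,round(r['score'],2),r['xy'],len(x),x.min(0),x.max(0),cv2.minAreaRect(x[:,::-1].astype(np.float32)))
    for r in robot.regions_of('scene',q)[:1]: print('  scene',round(r['score'],2),r['xy'],r['pixels'].sum())
for n in ('top','scene'):
    print(n,cam(n))
print(robot.calibration('wrist'))
E
```

```text
{'time': 0.0, 'qpos': array([-1.29198213e+00,  3.42707848e-01,  1.52504382e+00, -3.95408233e-05,
        1.27538014e+00, -1.45950973e-01]), 'qvel': array([-3.64746774e-04,  8.22243895e-05, -7.43342833e-04,  1.06863713e-03,
       -1.05427423e-03, -5.51659039e-04]), 'joint_efforts': array([ 1.21108067e-03, -4.31244314e+01, -2.44221336e+01,  7.17716594e-02,
        5.58433158e-02, -1.21035473e-04]), 'tool_pos': array([ 0.21627299, -0.47792705,  0.22604332]), 'tool_rot': array([-3.14006436e+00, -1.86436861e-04,  4.24776565e-01]), 'contact_force': array([-0.17911062, -0.61824051,  1.001358  ]), 'torque': array([ 0.00800319,  0.05915492, -0.01101543]), 'opening': 0.09179041593549557}
fastener_left_slot 0.93 [222.9, 187.6] 554 [174 208] [199 235] ((221.75001525878906, 186.25), (25.455841064453125, 26.16295051574707), 45.0)
fastener_left_slot 0.52 [301.5, 229.2] 294 [223 279] [239 334] ((306.4999694824219, 231.5), (57.00425338745117, 6.525015354156494), 14.534454345703125)
  scene 0.86 [276.7, 203.4] 428
fastener_right_slot 0.67 [304.8, 190.9] 569 [178 289] [203 316] ((302.5, 190.5), (25.0,
[... 1582 characters left out ...]
1,  0.74058675],
       [ 0.02032319,  0.74553183,  0.66616009,  0.74609134],
       [ 0.        ,  0.        ,  0.        ,  1.        ]]))
{'intrinsics': array([[282.77853668,   0.        , 253.53235994],
       [  0.        , 282.77853668, 191.38253823],
       [  0.        ,   0.        ,   1.        ]]), 'k1': -0.03972304177849331, 'tool_from_camera': array([[ 1.10610361e-03,  9.53820362e-01,  3.00375586e-01,
         8.28668104e-02],
       [ 9.99998555e-01, -6.67334647e-04, -1.56332491e-03,
        -9.72710361e-05],
       [-1.29068010e-03,  3.00376881e-01, -9.53819723e-01,
        -1.58059724e-01],
       [ 0.00000000e+00,  0.00000000e+00,  0.00000000e+00,
         1.00000000e+00]])}
```

View pics/top.png

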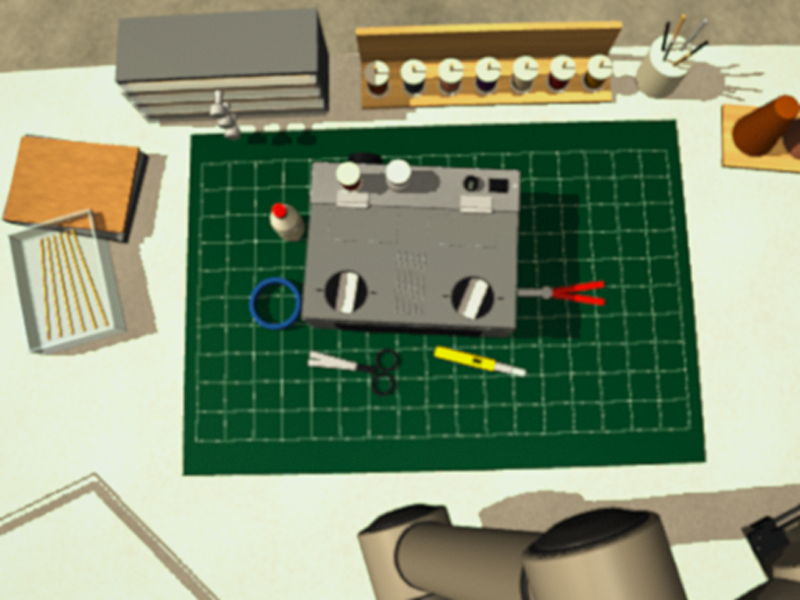

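View pics/scene.png

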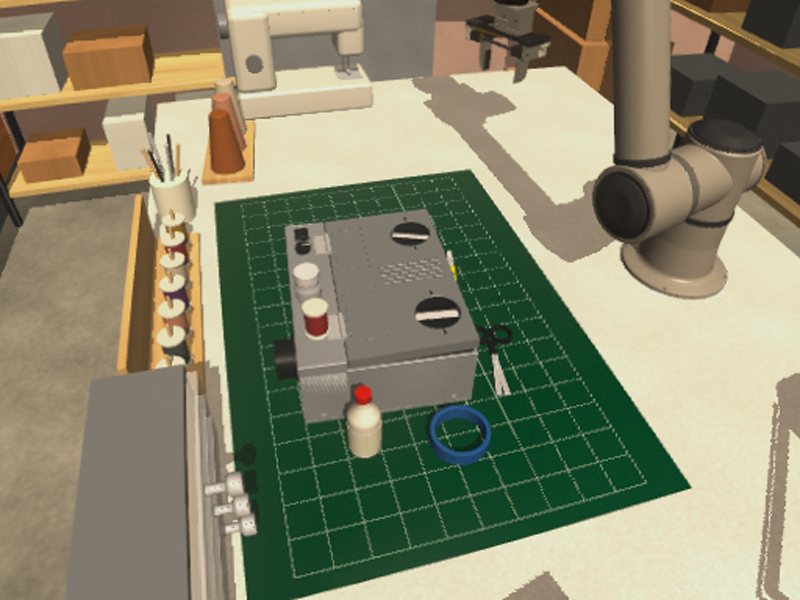

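The top picture shows the unit with dark rotors and bright slot floors near (347,291) and (474,298) at 800 px scale. The left slot is nearly square to the edge and the right one is turned about 20° clockwise. The scene view agrees. Next I'll work out world positions and slot angles.

```bash
cat >> h.py <<'E'
def slots(name,z_top=0.1416,z_floor=0.1286,thr=150,im=None):
    """rotor centre (mask at lid top) and bright slot centre/direction (at floor)"""
    im=robot.read_camera(name) if im is None else im; C=cam(name); out=[]
    for q in ('fastener_left_slot','fastener_right_slot'):
        for r in robot.regions_of(name,q)[:1]:
            m=r['pixels'].astype(np.uint8); g=cv2.cvtColor(im,cv2.COLOR_BGR2GRAY)
            ed=np.argwhere(m)[:,::-1]; W=ray_at_z(name,ed,z_top,C); c,rad=cv2.minEnclosingCircle(W.astype(np.float32))
            h=cv2.convexHull(ed.astype(np.int32)); mm=cv2.fillConvexPoly(np.zeros_like(m),h,1)
            b=np.argwhere((mm>0)&(g>thr))[:,::-1]
            F=ray_at_z(name,b,z_floor,C); fc=F.mean(0); d=np.linalg.svd(F-fc,full_matrices=False)[2][0]; d*=np.sign(d[0]) if abs(d[0])>.3 else 1
            print(name,q,'score %.2f'%r['score'],'disc',np.round(c,4),'r %.4f'%rad,'mean',W.mean(0).round(4),'floor',fc.round(4),len(b),'dir deg %.1f'%np.degrees(np.arctan2(d[1],d[0])))
            out.append((q,np.array(c),fc,d))
    return out
E
python3 - <<'E'
from h import *
o=slots('top'); 
for i in (1,2):
    v=o[0][i]-o[1][i]; print(np.linalg.norm(v),'unit yaw',np.degrees(np.arctan2(-v[0],v[1])))
E
```

```text
top fastener_left_slot score 0.72 disc [0.574  0.1481] r 0.0329 mean [0.5732 0.1482] floor [0.573 0.147] 200 dir deg -11.9
top fastener_right_slot score 0.60 disc [ 0.5581 -0.0501] r 0.0337 mean [ 0.5576 -0.0504] floor [ 0.5577 -0.0522] 232 dir deg -25.4
0.19890093232241432 unit yaw -4.594606368858323
0.19978297546489748 unit yaw -4.3970016632702995
```

Request:
carry_out --series '[{"jaw":0,"travel":[0,0,0],"twist":-1},{"jaw":0,"travel":[0,0,0],"twist":-1},{"jaw":0,"travel":[0,0,0],"twist":-1},{"jaw":0,"travel":[0,0,0],"twist":-1},{"jaw":0,"travel":[0,0,0],"twist":-1},{"jaw":0,"travel":[0,0,0],"twist":-1},{"jaw":0,"travel":[0,0,0],"twist":-0.7}]' --squeeze 20

```text
time: 1.82
tool_pos: [0.2164, -0.4783, 0.2267]
tool_rot: [3.142, 0.0, 1.129]
contact_force: [-0.5, 0.4, 0.4]
opening: 0.027
```

Request:
carry_out --series '[{"jaw":0,"travel":[0.74,0.175,0],"twist":0},{"jaw":0,"travel":[0.74,0.175,0],"twist":0},{"jaw":0,"travel":[0.74,0.175,0],"twist":0},{"jaw":0,"travel":[0.74,0.175,0],"twist":0},{"jaw":0,"travel":[0.74,0.175,0],"twist":0},{"jaw":0,"travel":[0.74,0.175,0],"twist":0}]'

```text
time: 2.58
tool_pos: [0.3886, -0.2637, 0.2269]
tool_rot: [3.141, 0.0, 1.126]
contact_force: [0.6, -1.1, -2.1]
opening: 0.0002
```

Request:
carry_out --series '[{"jaw":0,"travel":[0.74,0.175,0],"twist":0},{"jaw":0,"travel":[0.74,0.175,0],"twist":0},{"jaw":0,"travel":[0.74,0.175,0],"twist":0},{"jaw":0,"travel":[0.74,0.175,0],"twist":0},{"jaw":0,"travel":[0.74,0.175,0],"twist":0},{"jaw":0,"travel":[0.74,0.175,0],"twist":0},{"jaw":0,"travel":[0,0,0],"twist":0}]'

```text
time: 3.45
tool_pos: [0.5604, -0.0491, 0.2263]
tool_rot: [-3.142, -0.0, 1.13]
contact_force: [0.3, -0.9, 1.0]
opening: 0.0004
```

```bash
python3 - <<'E'
from h import *
s=robot.observe(); print(s['time'],s['qpos'].round(3),s['tool_pos'].round(4),s['tool_rot'].round(3),s['contact_force'],s['opening'])
w=robot.read_camera('wrist'); cv2.imwrite('pics/w1.png',w)
slots('wrist',im=w)
E
```

```text
3.45 [-0.224  0.411  1.419  0.     1.311  0.217] [ 0.5604 -0.0491  0.2263] [-3.142 -0.     1.13 ] [ 0.30062362 -0.86907274  0.96921693] 0.000393599876335054Traceback (most recent call last):
  File "<stdin>", line 4, in <module>
  File "h.py", line 26, in slots
    F=ray_at_z(name,b,z_floor,C); fc=F.mean(0); d=np.linalg.svd(F-fc,full_matrices=False)[2][0]; d*=np.sign(d[0]) if abs(d[0])>.3 else 1
  File "h.py", line 11, in ray_at_z
    d=cv2.undistortPoints(uv[:,None],K,np.array([k1,0,0,0.]))[:,0]
      ~~~~~~~~~~~~~~~~~~~^^^^^^^^^^^^^^^^^^^^^^^^^^^^^^^^^^^^
cv2.error: OpenCV(4.12.0) /io/opencv/modules/calib3d/src/undistort.dispatch.cpp:347: error: (-215:Assertion failed) CV_IS_MAT(_src) && CV_IS_MAT(_dst) && (_src->rows == 1 || _src->cols == 1) && (_dst->rows == 1 || _dst->cols == 1) && _src->cols + _src->rows - 1 == _dst->rows + _dst->cols - 1 && (CV_MAT_TYPE(_src->type) == CV_32FC2 || CV_MAT_TYPE(_src->type) == CV_64FC2) && (CV_MAT_TYPE(_dst->type) == CV_32FC2 || CV_MAT_TYPE(_dst->type) == CV_64FC2) in function 'cvUndistortPointsInternal'
```

View pics/w1.png

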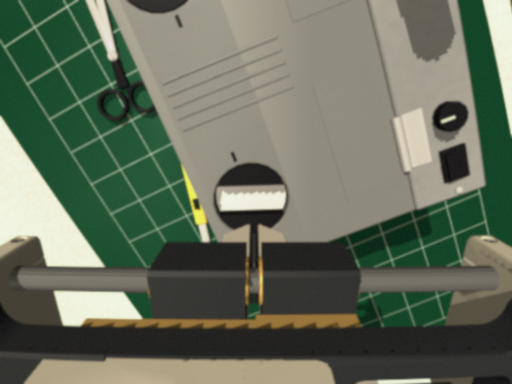

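The wrist picture shows the right rotor around (252,195) with the slot (bright floor at about (252,200)) running nearly level in the image, so the jaws are aligned with it. The bottom of the rotor is hidden by the fingers.

```bash
python3 - <<'E'
from h import *
w=cv2.imread('pics/w1.png'); g=cv2.cvtColor(w,cv2.COLOR_BGR2GRAY)
print(g[160:232:3,252], g[200,208:300:3])
C=cam('wrist'); print(ray_at_z('wrist',[[252,199],[219,200],[286,200],[252,163],[215,195],[289,195]],0.1286,C).round(4), ray_at_z('wrist',[[215,195],[289,195],[252,162]],0.1416,C).round(4))
print(proj('wrist',[[.558,-.051,.1286],[.558,-.0505,.1416]],C))
E
```

```text
[140  69  32  33  31  34  33  32  54 156 157 197 236 237 236 234 222  43
  29  29  30  36  28  27] [146 144  68 142 200 240 239 240 239 239 239 237 237 237 237 236 236 236
 236 236 236 235 235 235 235 232  94 127 140 143 141]
[[ 0.556  -0.0565]
 [ 0.527  -0.0439]
 [ 0.585  -0.0714]
 [ 0.571  -0.0249]
 [ 0.5258 -0.0378]
 [ 0.5896 -0.068 ]] [[ 0.5293 -0.0347]
 [ 0.5899 -0.0633]
 [ 0.5726 -0.0216]]
[[251.43467765 193.19281755]
 [251.11097498 197.13794213]]
```

Request:
carry_out --series '[{"jaw":0,"travel":[-0.043,-0.024,0.4],"twist":0},{"jaw":0,"travel":[0,0,0.5],"twist":0},{"jaw":0,"travel":[0,0,0.4],"twist":0},{"jaw":0,"travel":[0,0,0.25],"twist":0},{"jaw":0,"travel":[0,0,0],"twist":0}]'

```text
time: 4.18
tool_pos: [0.5562, -0.0537, 0.1332]
tool_rot: [-3.14, 0.0, 1.125]
contact_force: [0.4, -0.5, 0.4]
opening: 0.0008
```

Request:
carry_out --series '[{"jaw":0,"travel":[0,0,0.05],"twist":0},{"jaw":0,"travel":[0,0,0.05],"twist":0},{"jaw":0,"travel":[0,0,0.05],"twist":0},{"jaw":0,"travel":[0,0,0],"twist":0}]'

```text
time: 4.68
tool_pos: [0.5569, -0.0533, 0.1248]
tool_rot: [3.141, 0.0, 1.127]
contact_force: [-0.1, -0.8, 1.2]
opening: 0.0003
```

Request:
carry_out --series '[{"jaw":0,"travel":[0.03,0,0.04],"twist":0},{"jaw":0,"travel":[0,0,0.04],"twist":0},{"jaw":0,"travel":[0,0,0],"twist":0},{"jaw":0,"travel":[0,0,0],"twist":0}]'

```text
time: 5.18
tool_pos: [0.5577, -0.0517, 0.1203]
tool_rot: [3.141, 0.0, 1.126]
contact_force: [-1.1, -1.7, 4.7]
opening: 0.0003
```

Request:
carry_out --series '[{"jaw":0,"travel":[0,0,0.04],"twist":0},{"jaw":0,"travel":[0,0,0],"twist":0},{"jaw":0,"travel":[0,0,0],"twist":0}]'

```text
time: 5.55
tool_pos: [0.5578, -0.0517, 0.12]
tool_rot: [3.139, 0.0, 1.127]
contact_force: [-7.7, -0.5, 19.5]
opening: 0.0005
```

Request:
carry_out --series '[{"jaw":0,"travel":[0,0,0],"twist":0.8},{"jaw":0,"travel":[0,0,0],"twist":0.8},{"jaw":0,"travel":[0,0,0],"twist":0.8},{"jaw":0,"travel":[0,0,0],"twist":0.8},{"jaw":0,"travel":[0,0,0],"twist":0.8},{"jaw":0,"travel":[0,0,0],"twist":0.8},{"jaw":0,"travel":[0,0,0],"twist":0}]'

```text
time: 6.42
tool_pos: [0.5574, -0.0524, 0.12]
tool_rot: [3.139, 0.0, 0.623]
contact_force: [-10.0, -2.9, 20.6]
opening: 0.0006
```

```bash
python3 - <<'E'
from h import *
s=robot.observe(); print(s['tool_pos'],s['tool_rot'],s['contact_force'],s['torque'],s['qpos'])
E
```

```text
[ 0.55740039 -0.05239319  0.11999274] [3.13933754e+00 2.70162463e-04 6.23185214e-01] [-9.97934241 -2.8881591  20.59006477] [-0.67312836  1.54092685 -0.0467306 ] [-0.22964327  0.50843865  1.57592996 -0.00193854  1.05570415  0.71892121]
```

Request:
carry_out --series '[{"jaw":0,"travel":[0,0,0],"twist":0.8},{"jaw":0,"travel":[0,0,0],"twist":0.8},{"jaw":0,"travel":[0,0,0],"twist":0.8},{"jaw":0,"travel":[0,0,0],"twist":0.8},{"jaw":0,"travel":[0,0,0],"twist":0.8},{"jaw":0,"travel":[0,0,0],"twist":0.8},{"jaw":0,"travel":[0,0,0],"twist":0.8},{"jaw":0,"travel":[0,0,0],"twist":0}]'

```text
time: 7.42
tool_pos: [0.5576, -0.0525, 0.12]
tool_rot: [3.139, -0.001, 0.037]
contact_force: [-7.4, -2.9, 19.8]
opening: 0.0006
```

```bash
python3 - <<'E'
from h import *
s=robot.observe(); print(s['tool_pos'],s['tool_rot'],s['contact_force'],s['torque'],s['qpos'])
E
```

```text
[ 0.55761355 -0.05248893  0.11998022] [ 3.13940434e+00 -1.49301514e-03  3.67423397e-02] [-7.44732654 -2.91299641 19.76824216] [-0.60785395  1.35788435  0.04043257] [-0.22970607  0.50856099  1.57575129 -0.00197461  1.05526468  1.30532129]
```

Request:
carry_out --series '[{"jaw":0,"travel":[0,0,0],"twist":0.7},{"jaw":0,"travel":[0,0,0],"twist":0.7},{"jaw":0,"travel":[0,0,0],"twist":0.7},{"jaw":0,"travel":[0,0,0],"twist":0.7},{"jaw":0,"travel":[0,0,0],"twist":0.5},{"jaw":0,"travel":[0,0,0],"twist":0}]'

```text
time: 8.18
tool_pos: [0.5571, -0.0516, 0.12]
tool_rot: [3.141, -0.001, -0.308]
contact_force: [-9.3, -1.0, 22.1]
opening: 0.0004
```

```bash
python3 - <<'E'
from h import *
s=robot.observe(); print(s['tool_pos'],s['tool_rot'],s['contact_force'],s['torque'],s['qpos'],s['joint_efforts'])
w=robot.read_camera('wrist'); cv2.imwrite('pics/w2.png',w)
E
```

```text
[ 0.55711647 -0.05160929  0.11997594] [ 3.14086143e+00 -7.34271581e-04 -3.07816678e-01] [-9.32745955 -0.98643173 22.08497874] [-0.0743336   1.59677782  0.31984056] [-2.28899273e-01  5.08251180e-01  1.57631999e+00 -9.03822372e-04
  1.05634732e+00  1.65015847e+00] [  0.38091062 -37.5276053  -19.87036943   0.92551908  -2.88327813
   0.52072898]
```

View pics/w2.png

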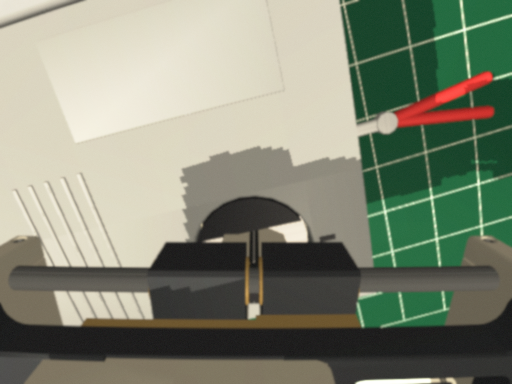

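The fingertips sit in the slot with the tool turned past parallel. The moment has risen from about 0.04 to 0.32 N·m, which points to the stop. I'll nudge further to confirm.

Request:
carry_out --series '[{"jaw":0,"travel":[0,0,0],"twist":0.3},{"jaw":0,"travel":[0,0,0],"twist":0.3},{"jaw":0,"travel":[0,0,0],"twist":0},{"jaw":0,"travel":[0,0,0],"twist":0}]'

```text
time: 8.72
tool_pos: [0.5567, -0.051, 0.1199]
tool_rot: [3.142, 0.0, -0.37]
contact_force: [-10.2, 2.6, 23.3]
opening: 0.0007
```

```bash
python3 - <<'E'
from h import *
s=robot.observe(); print(s['tool_pos'],s['tool_rot'],s['contact_force'],s['torque'],s['joint_efforts'])
E
```

```text
[ 0.5567459  -0.05095069  0.11994009] [ 3.14150626e+00  3.80653780e-04 -3.69733571e-01] [-10.24858108   2.56246857  23.25711114] [0.33922439 1.82888265 0.36140828] [ -1.03757411 -37.02299953 -20.36634743   0.38508886  -3.38471934
   0.41255113]
```

Request:
carry_out --series '[{"jaw":0,"travel":[0,0,0],"twist":-0.9},{"jaw":0,"travel":[0,0,0],"twist":-0.9},{"jaw":0,"travel":[0,0,0],"twist":-0.9},{"jaw":0,"travel":[0,0,-0.1],"twist":0},{"jaw":0,"travel":[0,0,-0.3],"twist":0},{"jaw":0,"travel":[0,0,-0.6],"twist":0},{"jaw":0,"travel":[0,0,-0.8],"twist":0},{"jaw":0,"travel":[0,0,0],"twist":0}]'

```text
time: 9.72
tool_pos: [0.5596, -0.0517, 0.2291]
tool_rot: [3.141, -0.008, -0.088]
contact_force: [0.8, -0.1, -0.6]
opening: 0.0004
```

```bash
python3 - <<'E'
from h import *
s=robot.observe(); print(s['tool_pos'],s['tool_rot'],s['contact_force'],s['torque'])
w=robot.read_camera('wrist'); t=robot.read_camera('top')
cv2.imwrite('pics/w3.png',np.hstack([cv2.resize(w,(400,300)),cv2.resize(t[150:240,190:310],(400,300))]))
E
```

```text
[ 0.55962215 -0.05166581  0.2290877 ] [ 3.1409518  -0.00781923 -0.08848887] [ 0.79981051 -0.07843597 -0.56129001] [ 0.05329223  0.04164357 -0.05390496]
```

View pics/w3.png

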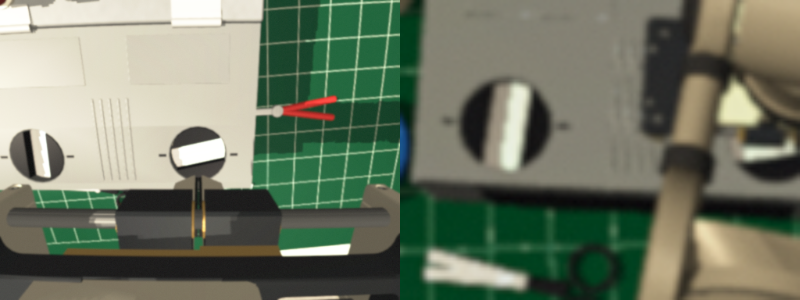

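The right slot shows at about 10° short of parallel (wrist half, near (198,152)). Backing the finger off under load probably dragged it back, or it never reached its stop. I'll measure it before re-seating.

```bash
cat >> h.py <<'E'
def slotdir(w,uv,z,rad=45):
    g=cv2.cvtColor(w,cv2.COLOR_BGR2GRAY); u,v=uv
    m=np.zeros_like(g); cv2.circle(m,(int(u),int(v)),rad,1,-1); m=((g>225)&(m>0)).astype(np.uint8)
    n,l,st,_=cv2.connectedComponentsWithStats(m); k=1+st[1:,4].argmax(); b=np.argwhere(l==k)[:,::-1]
    r=cv2.minAreaRect(b.astype(np.float32)); P=cv2.boxPoints(r); W=ray_at_z('wrist',P,z); e=[W[1]-W[0],W[2]-W[1]]; e=max(e,key=np.linalg.norm)
    return W.mean(0).round(4),'dir %.1f'%(np.degrees(np.arctan2(e[1],e[0]))),np.array(r[1]).round(1),r[0]
E
python3 - <<'E'
from h import *
w=robot.read_camera('wrist'); cv2.imwrite('pics/w3b.png',w)
print(slotdir(w,(254,195),.122,34)); print(slotdir(w,(48,197),.122,34))
g=cv2.cvtColor(w,cv2.COLOR_BGR2GRAY); print(ray_at_z('wrist',[[208.6,198.4],[301,197]],.133))
E
```

```text
(array([ 0.5555, -0.0514]), 'dir -82.3', array([24.3, 66.4]), (254.40164184570312, 193.3474578857422))
(array([0.5723, 0.1343]), 'dir 172.4', array([62.1, 32.7]), (64.92000579833984, 191.9399871826172))
[[ 0.55802813 -0.00892495]
 [ 0.55188667 -0.09483028]]
```

```bash
python3 - <<'E'
import cv2
w=cv2.imread('pics/w3b.png'); cv2.imwrite('pics/w3c.png',cv2.resize(w[140:250,0:340],(800,259),interpolation=cv2.INTER_CUBIC))
E
```

```text
(no output)
```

View pics/w3c.png

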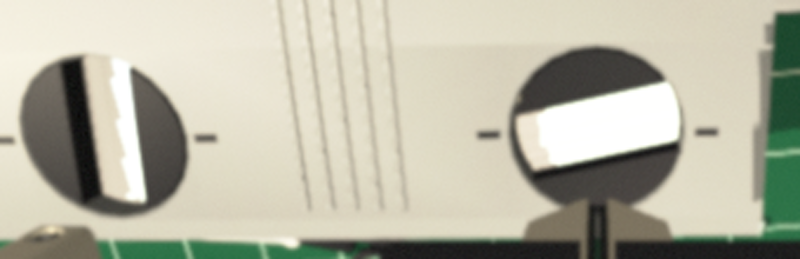

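Request:
carry_out --series '[{"jaw":0,"travel":[-0.04,-0.01,0],"twist":-1},{"jaw":0,"travel":[0,0,0.4],"twist":-1},{"jaw":0,"travel":[0,0,0.5],"twist":0},{"jaw":0,"travel":[0,0,0.5],"twist":0},{"jaw":0,"travel":[0,0,0.3],"twist":0},{"jaw":0,"travel":[0,0,0.1],"twist":0},{"jaw":0,"travel":[0,0,0],"twist":0}]'

```text
time: 10.75
tool_pos: [0.5538, -0.0503, 0.1198]
tool_rot: [-3.141, 0.002, 0.121]
contact_force: [-12.5, 2.8, 29.8]
opening: 0.0006
```

Request:
carry_out --series '[{"jaw":0,"travel":[0,0,0.03],"twist":0},{"jaw":0,"travel":[0,0,0],"twist":0}]'

```text
time: 11.0
tool_pos: [0.5538, -0.0503, 0.1196]
tool_rot: [3.142, 0.001, 0.121]
contact_force: [-17.3, 3.1, 41.9]
opening: 0.0007
```

Request:
carry_out --series '[{"jaw":0,"travel":[0,0,-0.06],"twist":0},{"jaw":0,"travel":[0.05,0,0],"twist":0},{"jaw":0,"travel":[0,0,0],"twist":0}]'

```text
time: 11.38
tool_pos: [0.5544, -0.0503, 0.1199]
tool_rot: [-3.141, 0.008, 0.122]
contact_force: [-16.2, -0.5, 25.0]
opening: 0.0006
```

Request:
carry_out --series '[{"jaw":0,"travel":[0,0,-0.04],"twist":0},{"jaw":0,"travel":[0,0,0],"twist":0}]'

```text
time: 11.62
tool_pos: [0.5568, -0.0502, 0.1208]
tool_rot: [-3.141, 0.003, 0.121]
contact_force: [-3.9, -0.4, 5.6]
opening: 0.0006
```

Request:
carry_out --series '[{"jaw":0,"travel":[0,0,0.02],"twist":0.5},{"jaw":0,"travel":[0,0,0],"twist":0.7},{"jaw":0,"travel":[0,0,0],"twist":0.7},{"jaw":0,"travel":[0,0,0],"twist":0.7},{"jaw":0,"travel":[0,0,0],"twist":0.7},{"jaw":0,"travel":[0,0,0],"twist":0.7},{"jaw":0,"travel":[0,0,0],"twist":0.5},{"jaw":0,"travel":[0,0,0],"twist":0}]'

```text
time: 12.62
tool_pos: [0.5568, -0.0491, 0.1202]
tool_rot: [-3.141, 0.004, -0.35]
contact_force: [-6.1, 4.7, 11.1]
opening: 0.0004
```

```bash
python3 - <<'E'
from h import *
s=robot.observe(); print(s['tool_pos'],s['tool_rot'],s['contact_force'],s['torque'])
E
```

```text
[ 0.55675176 -0.0490736   0.12018771] [-3.14092165  0.00386562 -0.35006748] [-6.07425622  4.70734568 11.05931683] [0.7827415  0.99024241 0.20863816]
```

Request:
carry_out --series '[{"jaw":0,"travel":[0,0,0],"twist":0.3},{"jaw":0,"travel":[0,0,0],"twist":0.3},{"jaw":0,"travel":[0,0,0],"twist":0},{"jaw":0,"travel":[0,0,0],"twist":0}]'

```text
time: 13.12
tool_pos: [0.5566, -0.0488, 0.1202]
tool_rot: [-3.141, 0.004, -0.412]
contact_force: [-7.0, 5.0, 11.3]
opening: 0.0005
```

```bash
python3 - <<'E'
from h import *
s=robot.observe(); print(s['tool_pos'],s['tool_rot'],s['contact_force'],s['torque'])
E
```

```text
[ 0.55655027 -0.04882019  0.12018126] [-3.14118035  0.00438535 -0.41166165] [-6.96587886  5.01700003 11.27866414] [0.94961525 1.15015017 0.52370759]
```

Request:
carry_out --series '[{"jaw":0,"travel":[0,0,0],"twist":-0.4},{"jaw":0,"travel":[0,0,-0.05],"twist":0},{"jaw":0,"travel":[0,0,-0.05],"twist":0},{"jaw":0,"travel":[0,0,0],"twist":-1},{"jaw":0,"travel":[0,0,0],"twist":-1},{"jaw":0,"travel":[0,0,-0.4],"twist":0},{"jaw":0,"travel":[0,0,-0.7],"twist":0},{"jaw":0,"travel":[0,0,-0.6],"twist":0}]'

```text
time: 14.12
tool_pos: [0.5586, -0.0507, 0.2293]
tool_rot: [3.141, -0.001, -0.162]
contact_force: [-0.9, -0.8, -0.4]
opening: 0.0003
```

```bash
python3 - <<'E'
from h import *
s=robot.observe(); print(s['tool_pos'],s['tool_rot'],s['contact_force'],s['qpos'])
w=robot.read_camera('wrist'); cv2.imwrite('pics/w4.png',w)
print(slotdir(w,(254,195),.122,34))
cv2.imwrite('pics/w4c.png',cv2.resize(w[140:250,0:340],(800,259),interpolation=cv2.INTER_CUBIC))
E
```

```text
[ 0.5585975  -0.05068976  0.22926979] [ 3.14129264e+00 -5.02157768e-04 -1.62052530e-01] [-0.93649404 -0.80013342 -0.35003483] [-2.26980299e-01  4.05887863e-01  1.41955113e+00 -2.75732845e-04
  1.31563311e+00  1.50593816e+00]
(array([ 0.5565, -0.0516]), 'dir -94.3', array([23.8, 65.4]), (255.05862426757812, 193.70346069335938))
```

View pics/w4c.png

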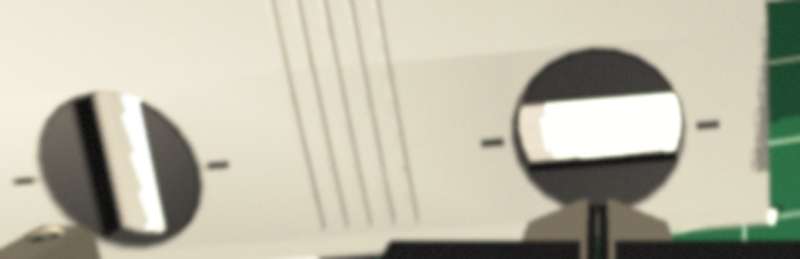

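Right slot now reads -94.3°, in line with the two lid marks and parallel to the edge, so it is at its stop. Now the left one.

Request:
carry_out --series '[{"jaw":0,"travel":[-0.057,-0.664,0],"twist":0},{"jaw":0,"travel":[-0.057,-0.664,0],"twist":0},{"jaw":0,"travel":[-0.057,-0.664,0],"twist":0},{"jaw":0,"travel":[-0.057,-0.664,0],"twist":0},{"jaw":0,"travel":[-0.057,-0.664,0],"twist":0},{"jaw":0,"travel":[0,0,0],"twist":-1},{"jaw":0,"travel":[0,0,0],"twist":-1},{"jaw":0,"travel":[0,0,0],"twist":-1}]'

```text
time: 15.18
tool_pos: [0.5737, 0.149, 0.2276]
tool_rot: [3.141, 0.0, 0.156]
contact_force: [0.4, 0.3, 0.2]
opening: 0.0003
```

Request:
carry_out --series '[{"jaw":0,"travel":[0,0,0],"twist":-1},{"jaw":0,"travel":[0,0,0],"twist":-1},{"jaw":0,"travel":[0,0,0],"twist":-1},{"jaw":0,"travel":[0,0,0],"twist":-1},{"jaw":0,"travel":[0,0,0],"twist":-1},{"jaw":0,"travel":[0,0,0],"twist":-1},{"jaw":0,"travel":[0,0,0],"twist":-1},{"jaw":0,"travel":[0,0,0],"twist":-1}]'

```text
time: 16.18
tool_pos: [0.5737, 0.1488, 0.2276]
tool_rot: [3.142, 0.0, 0.993]
contact_force: [0.4, -0.2, 0.3]
opening: 0.0003
```

Request:
carry_out --series '[{"jaw":0,"travel":[0,0,0],"twist":-1},{"jaw":0,"travel":[0,0,0],"twist":-1},{"jaw":0,"travel":[0,0,0],"twist":-1},{"jaw":0,"travel":[0,0,0],"twist":-0.9},{"jaw":0,"travel":[0,0,0],"twist":0}]'

```text
time: 16.8
tool_pos: [0.5736, 0.1488, 0.2277]
tool_rot: [-3.141, 0.0, 1.397]
contact_force: [-0.3, 1.1, -0.2]
opening: 0.0005
```

```bash
python3 - <<'E'
from h import *
s=robot.observe(); print(s['tool_pos'],s['tool_rot'],s['contact_force'],s['qpos'])
w=robot.read_camera('wrist'); cv2.imwrite('pics/w5.png',w)
print(slotdir(w,(254,195),.1215,34)); print(proj('wrist',[[.574,.148,.1345],[.574,.148,.1215]]))
cv2.imwrite('pics/w5c.png',cv2.resize(w[100:260,120:400],(800,457),interpolation=cv2.INTER_CUBIC))
E
```

```text
[0.57359983 0.14881936 0.22773858] [-3.14125956e+00  2.98955781e-04  1.39749596e+00] [-0.2570109   1.05303987 -0.15309268] [ 1.24667518e-01  4.66793900e-01  1.32651756e+00 -1.92727781e-04
  1.34868738e+00  2.98010431e-01]
(array([0.5719, 0.1434]), 'dir -8.8', array([13.9, 63.1]), (251.55892944335938, 195.62149047851562))
[[252.84833878 195.14514379]
 [252.86047954 190.97273027]]
```

View pics/w5c.png

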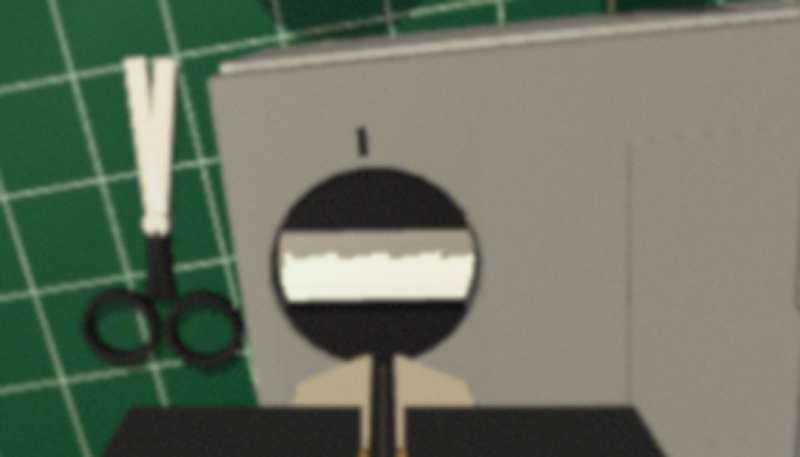

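Left slot lies level under the hand at about (252,194) in the wrist picture, aligned with the jaws to within a degree or two. Lowering.

Request:
carry_out --series '[{"jaw":0,"travel":[0,0,0.4],"twist":0},{"jaw":0,"travel":[0,0,0.5],"twist":0},{"jaw":0,"travel":[0,0,0.4],"twist":0},{"jaw":0,"travel":[0,0,0.2],"twist":0},{"jaw":0,"travel":[0,0,0.15],"twist":0},{"jaw":0,"travel":[0,0,0],"twist":0},{"jaw":0,"travel":[0,0,0],"twist":0}]'

```text
time: 17.73
tool_pos: [0.5739, 0.149, 0.1303]
tool_rot: [3.14, -0.0, 1.399]
contact_force: [0.6, 0.4, -0.9]
opening: 0.0005
```

Request:
carry_out --series '[{"jaw":0,"travel":[0,0,0.08],"twist":0},{"jaw":0,"travel":[0,0,0.06],"twist":0},{"jaw":0,"travel":[0,0,0.03],"twist":0},{"jaw":0,"travel":[0,0,0],"twist":0},{"jaw":0,"travel":[0,0,0],"twist":0}]'

```text
time: 18.35
tool_pos: [0.5735, 0.149, 0.1202]
tool_rot: [3.141, -0.0, 1.399]
contact_force: [-2.7, -0.9, 6.9]
opening: 0.0005
```

Home contact; a bit more press and turn.

Request:
carry_out --series '[{"jaw":0,"travel":[0,0,0.02],"twist":0},{"jaw":0,"travel":[0,0,0],"twist":0.8},{"jaw":0,"travel":[0,0,0],"twist":0.8},{"jaw":0,"travel":[0,0,0],"twist":0.8},{"jaw":0,"travel":[0,0,0],"twist":0.8},{"jaw":0,"travel":[0,0,0],"twist":0.8},{"jaw":0,"travel":[0,0,0],"twist":0.8},{"jaw":0,"travel":[0,0,0],"twist":0}]'

```text
time: 19.35
tool_pos: [0.5742, 0.148, 0.1201]
tool_rot: [3.138, -0.001, 0.895]
contact_force: [-2.0, -5.4, 12.6]
opening: 0.0007
```

Request:
carry_out --series '[{"jaw":0,"travel":[0,0,0],"twist":0.8},{"jaw":0,"travel":[0,0,0],"twist":0.8},{"jaw":0,"travel":[0,0,0],"twist":0.8},{"jaw":0,"travel":[0,0,0],"twist":0.8},{"jaw":0,"travel":[0,0,0],"twist":0.8},{"jaw":0,"travel":[0,0,0],"twist":0.8},{"jaw":0,"travel":[0,0,0],"twist":0}]'

```text
time: 20.23
tool_pos: [0.5737, 0.1468, 0.1201]
tool_rot: [3.138, -0.0, 0.393]
contact_force: [-4.1, -8.5, 14.3]
opening: 0.0002
```

```bash
python3 - <<'E'
from h import *
s=robot.observe(); print(s['tool_pos'],s['tool_rot'],s['contact_force'],s['torque'],s['qpos'])
E
```

```text
[0.57370197 0.14681978 0.12010098] [ 3.13781067e+00 -1.01772268e-05  3.92537260e-01] [-4.05227873 -8.54486871 14.2610534 ] [-1.62703494  0.79803058  0.00584294] [ 0.12313915  0.5615656   1.47861889 -0.00408674  1.10039514  1.30324868]
```

Request:
carry_out --series '[{"jaw":0,"travel":[0,0,0],"twist":0.9},{"jaw":0,"travel":[0,0,0],"twist":0.9},{"jaw":0,"travel":[0,0,0],"twist":0.9},{"jaw":0,"travel":[0,0,0],"twist":0.9},{"jaw":0,"travel":[0,0,0],"twist":0.9},{"jaw":0,"travel":[0,0,0],"twist":0.9},{"jaw":0,"travel":[0,0,0],"twist":0.9},{"jaw":0,"travel":[0,0,0],"twist":0}]'

```text
time: 21.22
tool_pos: [0.5724, 0.1467, 0.12]
tool_rot: [3.137, 0.0, -0.267]
contact_force: [-9.3, -9.8, 16.9]
opening: 0.0006
```

Request:
carry_out --series '[{"jaw":0,"travel":[0,0,0],"twist":0.3},{"jaw":0,"travel":[0,0,0],"twist":0.3},{"jaw":0,"travel":[0,0,0],"twist":0},{"jaw":0,"travel":[0,0,0],"twist":0}]'

```text
time: 21.72
tool_pos: [0.572, 0.1474, 0.12]
tool_rot: [3.138, 0.001, -0.329]
contact_force: [-11.8, -6.9, 18.3]
opening: 0.0005
```

```bash
python3 - <<'E'
from h import *
s=robot.observe(); print(s['tool_pos'],s['tool_rot'],s['contact_force'],s['torque'])
E
```

```text
[0.57195183 0.14743768 0.12004723] [ 3.13814070e+00  1.15243766e-03 -3.28609775e-01] [-11.84791055  -6.88666714  18.26207019] [-1.16900423  1.78620245  0.18599044]
```

Request:
carry_out --series '[{"jaw":0,"travel":[0,0,0],"twist":0.3},{"jaw":0,"travel":[0,0,0],"twist":0.3},{"jaw":0,"travel":[0,0,0],"twist":0.2},{"jaw":0,"travel":[0,0,0],"twist":0},{"jaw":0,"travel":[0,0,0],"twist":0}]'

```text
time: 22.35
tool_pos: [0.5716, 0.1482, 0.12]
tool_rot: [3.139, 0.002, -0.412]
contact_force: [-12.3, -4.5, 18.6]
opening: 0.0004
```

```bash
python3 - <<'E'
from h import *
s=robot.observe(); print(s['tool_pos'],s['tool_rot'],s['contact_force'],s['torque'])
E
```

```text
[0.57158483 0.14819493 0.12004634] [ 3.13865705e+00  1.79884970e-03 -4.11572741e-01] [-12.34987185  -4.47747786  18.62012869] [-0.74424753  2.03593565  0.46574195]
```

Request:
carry_out --series '[{"jaw":0,"travel":[0,0,0],"twist":-0.3},{"jaw":0,"travel":[0,0,-0.06],"twist":0},{"jaw":0,"travel":[0,0,-0.06],"twist":0},{"jaw":0,"travel":[0,0,0],"twist":-1},{"jaw":0,"travel":[0,0,0],"twist":-1},{"jaw":0,"travel":[0,0,-0.4],"twist":0},{"jaw":0,"travel":[0,0,-0.7],"twist":0},{"jaw":0,"travel":[0,0,-0.8],"twist":0}]'

```text
time: 23.35
tool_pos: [0.5735, 0.1491, 0.2401]
tool_rot: [-3.142, 0.0, -0.172]
contact_force: [1.1, -0.3, 0.4]
opening: 0.0002
```

Request:
carry_out --series '[{"jaw":0,"travel":[0,0,0],"twist":0}]'

```text
time: 23.48
tool_pos: [0.5759, 0.1495, 0.2439]
tool_rot: [-3.139, -0.01, -0.172]
contact_force: [-0.3, -0.2, 0.2]
opening: 0.0005
```

```bash
python3 - <<'E'
from h import *
s=robot.observe(); print(s['tool_pos'],s['tool_rot'],s['contact_force'])
w=robot.read_camera('wrist'); cv2.imwrite('pics/w6.png',w)
print(slotdir(w,(254,195),.122,34))
print(proj('wrist',[.558,-.051,.122]))
E
```

```text
[0.57586066 0.14945751 0.24392718] [-3.13851378 -0.00959375 -0.1720774 ] [-0.32076377 -0.2410747   0.16729973]
(array([0.5697, 0.1435]), 'dir -94.6', array([20.6, 53.3]), (260.42919921875, 191.19741821289062))
[[449.37040145 171.25251746]]
```

View pics/w6.png

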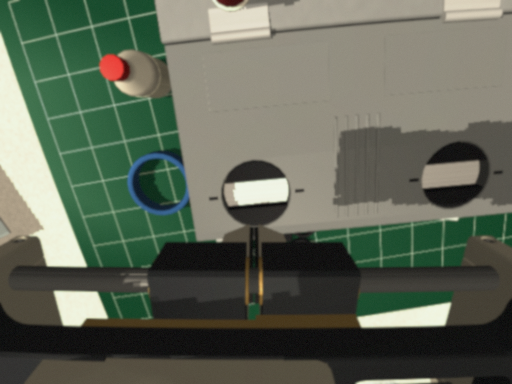

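Both slots, left at (257,190) and right at (452,173), now lie parallel to the free edge (left measured at -94.6°). I'll back the hand away and do a final check.

Request:
carry_out --series '[{"jaw":0,"travel":[0,0,-0.5],"twist":0},{"jaw":0,"travel":[-0.5,0,-0.3],"twist":0},{"jaw":0,"travel":[-0.7,0,0],"twist":0},{"jaw":0,"travel":[-0.7,0,0],"twist":0},{"jaw":0,"travel":[-0.6,0,0],"twist":0},{"jaw":0,"travel":[-0.3,0,0],"twist":0},{"jaw":0,"travel":[0,0,0],"twist":0},{"jaw":0,"travel":[0,0,0],"twist":0}]'

```text
time: 24.52
tool_pos: [0.409, 0.1776, 0.287]
tool_rot: [3.141, -0.0, -0.172]
contact_force: [0.2, -0.6, -0.8]
opening: 0.0006
```

```bash
python3 - <<'E'
from h import *
s=robot.observe(); print(s['time'],s['tool_pos'],s['contact_force'])
t=robot.read_camera('top'); b=robot.read_camera('scene')
cv2.imwrite('pics/f.png',np.hstack([cv2.resize(t[90:250,150:390],(400,267)),cv2.resize(b[120:280,160:360],(400,267))]))
E
```

```text
24.525 [0.40896701 0.17763231 0.28704335] [ 0.15028139 -0.61831039 -0.80298981]
```

View pics/f.png

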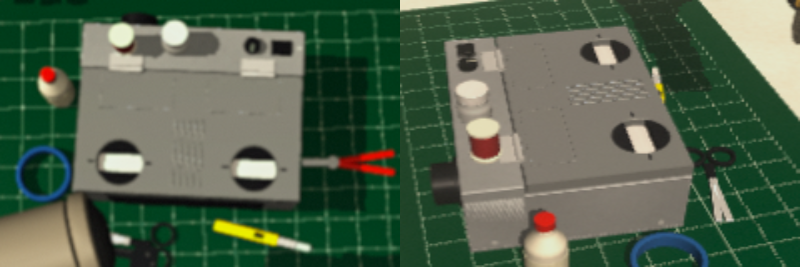

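The top and scene views show both slots parallel to the front edge, the lid seam closed and level, everything else in place and the hand clear. Handing in.

```bash
python3 -c "
from cell import robot
print(robot.hand_in())"
```

```text
the job is handed in; nothing more can be done
None
```

The lid is locked shut: with closed fingertips in the slots, I pressed it home and turned the right fastener, then the left, clockwise to their stops. The hand is clear and the job was handed in at about 24.6 s of the 64 s allowed.

- **Final checks:** The slots measured -94.3° (right) and -94.6° (left), against about -94.5° for the lid edge. At each stop the turning moment rose to about 0.5 N·m, well above the fastener friction. The last pictures show the lid down and everything else in place. I judged the lid's closure by eye in those pictures and did not measure its angle.
- **Right fastener redone:** My first try left it about 12° short, most likely because I turned the finger back while still pressing and dragged the fastener with it. I seated it again and turned it to the stop, then unloaded the finger before backing off.
- **High press:** While re-seating, the fingertip pressed on the slot floor with about 42 N at one reading, and I eased it off at once. The 40 N limit is stated for the arm and gripper body, and the wrist force stayed far below 120 N.

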